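Slide the tall alarm beacon onto its charging place

TASK

Two white alarm beacons stand on the grey charging plate of the guard's desk. Slide the taller one sideways along the plate, without lifting or tipping it, from the middle place to the free end place with the round steel contact disc, so that it stands centred over the disc, then let go. Its underside carries an anti-lift alarm contact, so keep it down on the plate all the way; leave the short beacon where it stands.

Things in the scene. Friction and masses are not known exactly. Their poses are not given: they have to be found in the camera images.
- tall_beacon: The beacon to slide: loose, 0.4 to 0.8 kg, white, round, 150 mm tall. Foot 104 mm in diameter, 10 mm thick; a cone narrows to 52 mm diameter at 100 mm height; on top an upright grey cylinder, 44 mm in diameter, from 100 to 150 mm height, to grip from above. Origin: centre of the underside, z up; yaw does not matter. Starts near the middle place of the plate.
- short_beacon: A second beacon of the same kind and colours but 92 mm tall (foot 104 mm in diameter, cone up to 50 mm height, grey cylinder 44 mm in diameter above). Loose; stands on one end place of the plate, left or right, and is to stay there. Origin: centre of the underside, z up.
- plate: Fixed flat grey plate, 250 (x) by 500 (y) by 8 mm; origin: centre of its underside. Three places, white rings 124 mm in diameter, in a row at x = 35, y = -150, 0, 150 mm in its frame; smooth and clear between. A black strip 30 mm high runs along its far edge (x = 115 to 143 mm); a torch and a hand radio, up to 45 mm above the desk, lie on its near part (x below -50 mm).
- charge_spot: The charging place: a flat steel disc 80 mm in diameter with a black disc and steel dot in its middle, flush with the plate's top (8 mm above the desk), no obstacle. It lies centred in the white ring of the end place without the short beacon, 150 mm from the middle place. Origin: its centre, on the plate's top face, z up.
Mind the look-alikes: they are no part of the job. What is shaped like the tall_beacon but blue is not meant.

How it is judged:
At the end, for the whole second after the job is handed in: The tall beacon stands upright (within 0.1 rad) and at rest on the plate, its centre within 15 mm of the centre of the steel disc, and the short beacon is within 15 mm of where it started (horizontal distance between tall_beacon and charge_spot below 0.015 m and z of tall_beacon in the frame of plate between 0.004 and 0.012 m and angle between tall_beacon's own z axis and vertical below 0.1 rad and linear speed of tall_beacon below 0.02 m/s and distance of short_beacon from where it was at the start of the episode below 0.015 m); the robot touches nothing.
It fails at once if the tall beacon's underside is lifted more than 10 mm off the plate (z of tall_beacon in the frame of plate above 0.018 m).
It fails at once if the tall beacon is tipped by more than 0.25 rad (angle between tall_beacon's own z axis and vertical above 0.25 rad).
It fails at once if the short beacon is pushed more than 15 mm or knocked over (distance of short_beacon from where it was at the start of the episode above 0.015 m or angle between short_beacon's own z axis and vertical above 0.25 rad).
It also fails if it takes over 30 s, if anything falls off the work surface, if the arm or the gripper's body presses on something with over 40 N, if the wrist force passes 120 N, or if a joint passes its speed limit or range.

ROBOT

A 6-joint arm with a two-finger parallel gripper is mounted at the origin on the work surface. World frame = base frame: x ahead of the robot, y to its left, z up, the work surface at z = 0. Lengths are in m, angles in rad, forces in N, time in s.
With the tool pointing down it reaches from about 0.325 to 0.9 m from the base axis. Payload 6.1 kg.
Tool frame: the origin (TCP) lies at the very end of the fingers, on their centre line; the grasp point (between the pads) lies behind it (arm.tcp_to_grasp is the z of the grasp point in the tool frame, in m); z points along the fingers, y is the direction in which the jaws open and shut (so a half turn about z gives the same grasp; the last joint's range is limited). The gripper opens to 87 mm and grips with 3 to 60 N. Pads are 19 mm wide; open, the fingers measure 117 mm over their backs; the gripper's body (75 mm by 190 mm) begins 51 mm behind the grasp point.
Start: joints at [1.163, 0.22, 1.526, -0, 1.395, -0.126], TCP at [0.174, 0.6, 0.223] pointing down, gripper open.
Joint ranges: [-2.98, 2.98], [-0.91, 2.08], [0.09, 2.57], [-1.24, 4.39], [0.2, 2.65], [-2.68, 2.68]. Speed limits (rad/s): [2.57, 2.57, 3.01, 3.14, 3.14, 3.14].

INTERFACE

Orientations are given as a unit quaternion [w, x, y, z].
In Python, from plant import arm, vision gives the robot as it stands.
- The arm moves only by the tool move_arm, never from a script. Its argument "increments" is a list of rows, each a list of 7 numbers: the shift along the tool's x, y, z in cm, then the turn, a rotation vector about the tool's x, y, z in degrees, then the opening, from 0 (shut) to 1 (fully open). A call has exactly 8 rows; each row is the pose to reach, as a shift and turn from the pose measured when the call began, along the tool's axes at that moment; what a row does not reach only later rows make up. A row lasts 1/10 s, in which the tool goes at most 50 mm and 8.59 degrees, less where a joint would pass 70% of its speed; a pose out of reach is approached as far as the arm can. A call with a gripper value outside its range is refused whole. The fingers move at their own pace and stop on an object; "squeeze" is the grip in N (left out, the last holds). Time passes only in rows, so rows that repeat a pose let the fingers close, or fill a call up. It gives the time, the measured TCP pose, the force and the opening at its end, in the units of the state.
- arm.sense(): the state, without advancing time (a new reading comes with each control period).
- vision.grab_frame(name): name is "scene" or "top" or "wrist"; returns a dict with "image" (400x640x3 uint8, blue, green, red), "depth" (400x640 float32, m along the optical axis (not along the pixel's ray), 0 where there is no reading), "vfov" (degrees; the focal length in pixels is half the picture's height over the tangent of half this angle, whatever the lens; pixels are square), "cx", "cy" (the principal point, pixels), "R" (3x3) and "t" (3): a world point X has camera coordinates R X + t. Camera axes: x right, y down, z forward; pixel columns grow to the right and rows downward; lengths in m; the calibration is good to about 2 mm. A picture is of the moment at which its call begins.
- arm.job_done(): hands the job in, once; it reports no verdict.
The state is a dict: "clock": time; "q": joint angles; "qd": joint speeds; "tau": joint torques, N m; "tcp_pos": TCP position; "eef_rot": TCP orientation; "contact_force": force on the tool from outside, world axes, zero at the start; "moment": the same for the moment, N m; "width": finger opening in m.
Only numpy, scipy, OpenCV 4.12 (cv2) and the standard library are available. Lean on these libraries where they do the work, as an engineer would, in place of code of your own. Each camera call takes 0.05 s, during which the arm holds its last target.

## Working session

There is one attempt and no reset: what is moved stays moved. The work goes in short steps, Python scripts to look and compute and a tool call to move; the robot and the scene stay as the last step left them, time stands still between calls to the robot, and variables do not carry over. Pictures are saved under pics/ and viewed, and the job is handed in when it is done.

Besides the shell and the picture viewer there is one more tool, called after "Emit:" by a JSON object that holds its "fn" and its "kwargs", one argument or row to a line. move_arm: Moves the arm, as the interface text tells. Its arguments: {"type":"object","properties":{"increments":{"type":"array","items":{"type":"array","items":{"type":"number"}}},"squeeze":{"type":"number"}},"required":["increments"]}

```bash
mkdir -p pics; ls; python3 - <<'E'
from plant import arm, vision
import cv2,pickle
s=arm.sense(); print(s, arm.tcp_to_grasp)
for n in("scene","top","wrist"):
    f=vision.grab_frame(n); cv2.imwrite(f"pics/{n}0.png",f["image"]); pickle.dump(f,open(f"{n}0.pkl","wb")); print(n,f["vfov"],f["cx"],f["cy"],f["R"].round(3).tolist(),f["t"])
E
```

```text
pics
{'clock': 0.0, 'q': array([ 1.16289689e+00,  2.21207036e-01,  1.52761241e+00, -2.76694415e-05,
        1.39466925e+00, -1.26100069e-01]), 'qd': array([ 1.15792772e-04, -4.15176474e-05,  2.15123382e-05,  1.41899985e-03,
        1.06194722e-03,  5.37165064e-04]), 'tau': array([-7.78575886e-04, -4.94604671e+01, -3.87376285e+01,  7.00309756e-02,
        5.68101229e-02, -1.50903111e-04]), 'tcp_pos': array([0.17357122, 0.59977876, 0.22144838]), 'eef_rot': array([-2.36988167e-04,  1.40431462e-01,  9.90089948e-01, -9.18020446e-04]), 'contact_force': array([-0.772858  ,  0.5457667 , -0.96794603]), 'moment': array([ 0.00052826, -0.01538405, -0.00630363]), 'width': 0.08710795472033471} -0.0187
scene 47.94338937158764 318.69729182514425 203.1365414419324 [[-0.242, 0.97, 0.006], [0.507, 0.132, -0.852], [-0.827, -0.204, -0.524]] [ 0.0604149  -0.24804083  1.36614084]
top 52.332207957874125 323.82191679220904 204.9569805092316 [[0.013, -1.0, 0.008], [-0.989, -0.014, -0.147], [0.148, -0.006, -0.989]] [0.05411066 0.55283487 0.72945529]
wrist 65.25048256718102 316.35573987214036 199.92844748325186 [[0.279, 0.96, -0.001], [0.921, -0.267, 0.284], [0.272, -0.08, -0.959]] [-0.62399716 -0.03335727  0.39095273]
```

View pics/scene0.png

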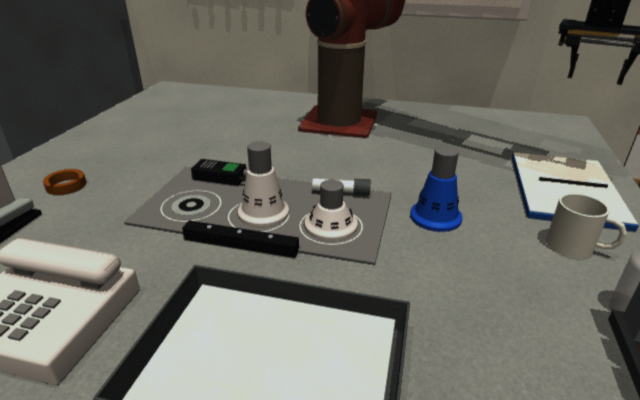

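View pics/top0.png

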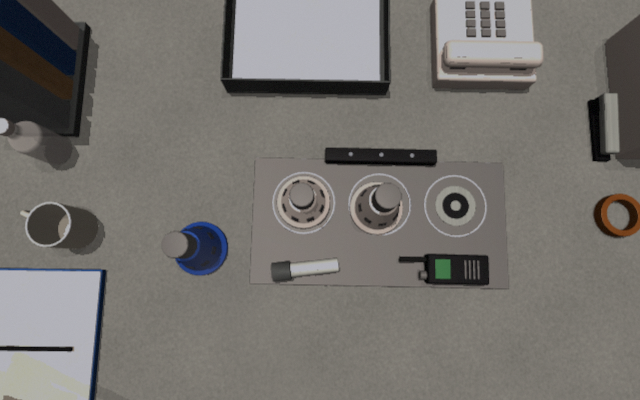

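View pics/wrist0.png

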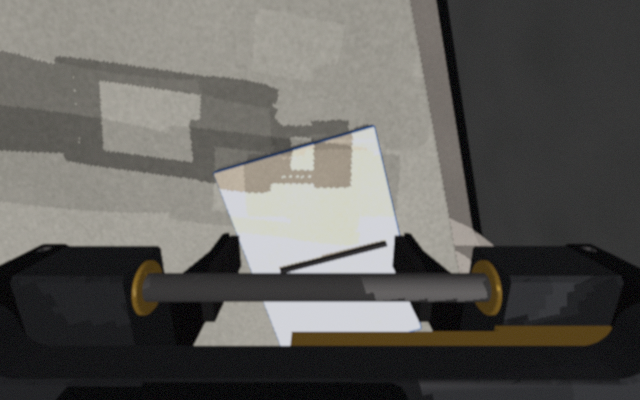

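Candidates: tall white beacon at top (378,205) / scene (262,190), chosen. The short white beacon is at top (303,200) / scene (331,210), and the blue look-alike at top (200,248) / scene (437,190). The phone, mug and bottle are not beacon-shaped. The steel disc is at top (456,206) / scene (191,205). The wrist view shows only the desk and a clipboard. Next I'll check the choice in a close crop and measure.

```bash
cat > h.py <<'E'
import numpy as np,cv2,pickle
def K(f):
    F=f["image"].shape[0]/2/np.tan(np.radians(f["vfov"])/2); return F
def ray(f,u,v,z):
    F=K(f); d=np.array([(u-f["cx"])/F,(v-f["cy"])/F,1.]); R=f["R"]; C=-R.T@f["t"]; w=R.T@d
    return C+w*(z-C[2])/w[2]
def proj(f,X):
    c=f["R"]@np.array(X)+f["t"]; F=K(f); return c[0]/c[2]*F+f["cx"],c[1]/c[2]*F+f["cy"]
def cloud(f):
    F=K(f);v,u=np.mgrid[:400,:640];D=f["depth"].astype(float)
    P=np.stack([(u-f["cx"])/F*D,(v-f["cy"])/F*D,D],-1); W=(P-f["t"])@f["R"]; W[D==0]=np.nan; return W
def circfit(xy):
    A=np.c_[2*xy,np.ones(len(xy))];s=np.linalg.lstsq(A,(xy**2).sum(1),rcond=None)[0];return s[:2],np.sqrt(s[2]+s[:2]@s[:2])
E
python3 - <<'E'
from h import *
f=pickle.load(open("top0.pkl","rb"));g=pickle.load(open("scene0.pkl","rb"))
im=f["image"]
a=cv2.resize(im[140:300,240:520],None,fx=2.8,fy=2.8,interpolation=cv2.INTER_CUBIC)
b=cv2.resize(g["image"][130:270,120:400],None,fx=2.8,fy=2.8,interpolation=cv2.INTER_CUBIC)
cv2.imwrite("pics/crop_top0.png",a[:,:784]);cv2.imwrite("pics/crop_scene0.png",b)
for n,q in(("top",f),("scene",g)):
    W=cloud(q)
    box=(W[...,0]>.3)&(W[...,0]<.8)
    for z0,z1 in((.153,.164),(.095,.105)):
        m=box&(W[...,2]>z0)&(W[...,2]<z1)
        k,l,st,c=cv2.connectedComponentsWithStats(m.astype(np.uint8))
        for i in range(1,k):
            if st[i,4]>60:
                p=W[l==i]; print(n,z0,st[i],np.median(p,0).round(4),(p[:,:2].min(0)+p[:,:2].max(0))/2,np.ptp(p,axis=0).round(3))
# disc/ring contours
gray=cv2.cvtColor(im,cv2.COLOR_BGR2GRAY)
roi=np.zeros_like(gray);roi[165:245,415:497]=1
for th in(60,130,160):
  for inv in(0,1):
    m=(((gray<th) if inv else (gray>th))&(roi>0)).astype(np.uint8)
    cs,_=cv2.findContours(m,cv2.RETR_LIST,cv2.CHAIN_APPROX_NONE)
    for c in cs:
        if len(c)>25:
            xy=np.array([ray(f,u,v,.008)[:2] for u,v in c[:,0]]);ce,r=circfit(xy);e=np.abs(np.linalg.norm(xy-ce,axis=1)-r).max()
            if e<.006:print(th,inv,len(c),ce.round(4),r.round(4),e.round(4))
E
```

```text
top 0.153 [  9  44  19  24 140] [0.7757 0.5718 0.1586] [0.78114203 0.58013983] [0.037 0.021 0.011]
top 0.153 [  0  71  24  31 197] [0.7181 0.5718 0.1585] [0.72640747 0.58625562] [0.05  0.034 0.011]
top 0.153 [374 182  27  27 561] [ 0.5521 -0.0392  0.1578] [ 0.55295167 -0.03946631] [0.043 0.042 0.008]
top 0.095 [ 33  61  17  22 105] [0.7775 0.5718 0.1003] [0.7814136  0.58054802] [0.037 0.022 0.01 ]
top 0.095 [  0  87  47  28 181] [0.7082 0.5725 0.0996] [0.72681064 0.60847499] [0.05  0.079 0.01 ]
top 0.095 [  8 120  33  32 297] [0.6522 0.5842 0.1004] [0.66206722 0.59813145] [0.057 0.054 0.01 ]
top 0.095 [289 182  25  25 480] [0.562  0.1022 0.0999] [0.56240003 0.10223456] [0.043 0.042 0.009]
top 0.095 [366 187  30  31  94] [ 0.5357 -0.0214  0.0992] [ 0.5502835 -0.0371445] [0.052 0.051 0.01 ]
top 0.095 [176 230  25  32 215] [0.4657 0.2843 0.0995] [0.46996915 0.29346582] [0.053 0.039 0.01 ]
scene 0.153 [247 142  23  11 199] [ 0.5556 -0.0394  0.1564] [ 0.55355658 -0.04071925] [0.044 0.041 0.005]
scene 0.095 [246 171  30  11 156] [ 0.574  -0.0325  0.1004] [ 0.56260315 -0.04027962] [0.037 0.
[... 227 characters left out ...]
32 250   8  16  86] [0.66   0.5759 0.0987] [0.65587005 0.5783649 ] [0.036 0.012 0.01 ]
60 0 29 [ 0.5603 -0.1987] 0.0103 0.0011
60 0 73 [ 0.56   -0.1987] 0.0259 0.0014
60 1 33 [ 0.5603 -0.1987] 0.012 0.0011
60 1 69 [ 0.56   -0.1986] 0.0241 0.0013
130 0 79 [ 0.5602 -0.1984] 0.0281 0.0015
130 0 112 [ 0.5603 -0.1983] 0.0386 0.0013
130 0 168 [ 0.5599 -0.1984] 0.059 0.0013
130 0 176 [ 0.5601 -0.1981] 0.0616 0.0014
130 1 29 [ 0.5602 -0.1986] 0.0101 0.0009
130 1 75 [ 0.5601 -0.1984] 0.0261 0.0015
130 1 116 [ 0.5604 -0.1983] 0.0405 0.0016
130 1 164 [ 0.5598 -0.1984] 0.0571 0.0014
130 1 180 [ 0.5601 -0.1981] 0.0634 0.0015
160 0 32 [ 0.551  -0.2102] 0.0456 0.001
160 1 26 [ 0.5564 -0.2576] 0.0078 0.0056
```

View pics/crop_top0.png

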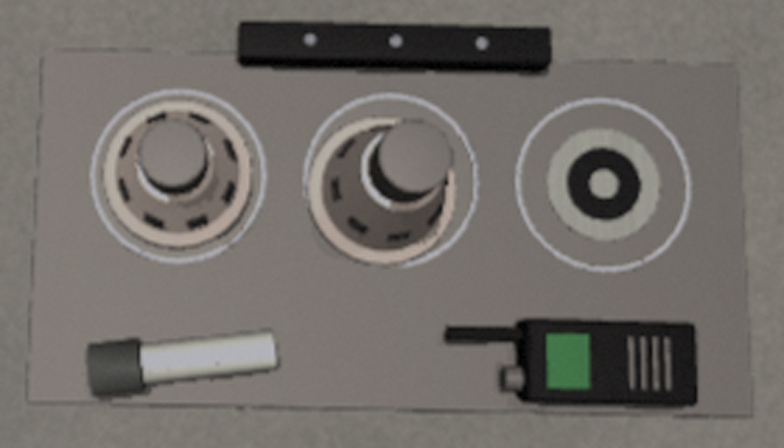

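View pics/crop_scene0.png

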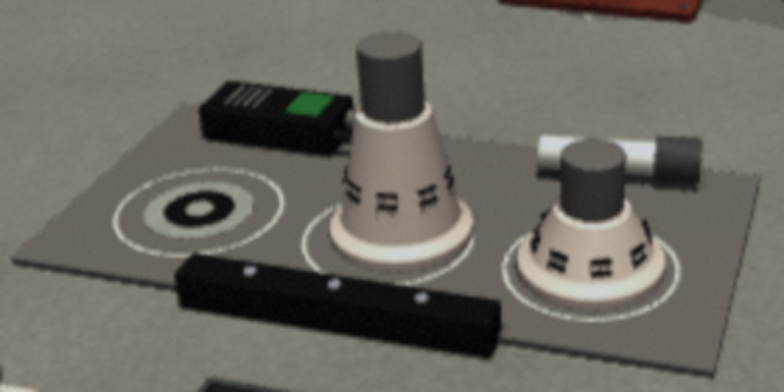

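Both crops confirm the choice. The tall white beacon stands in the middle ring, its top at crop (415,157), and the disc is in the right-hand ring at crop (603,184). The beacon axis is at about (0.553, -0.040) and the disc at (0.560, -0.198). I'll travel at z≈0.22, turning the jaws onto world y.

Emit:
{"fn": "move_arm", "kwargs": {
  "increments": [
    [-3.2, -3.0, 0, 0, 0, -2, 1],
    [-6.4, -6.0, 0, 0, 0, -4, 1],
    [-9.7, -9.1, 0, 0, 0, -6, 1],
    [-13, -12.2, 0, 0, 0, -8, 1],
    [-16.3, -15.3, 0, 0, 0, -10, 1],
    [-19.6, -18.4, 0, 0, 0, -12, 1],
    [-22.9, -21.5, 0, 0, 0, -14, 1],
    [-26, -24.5, 0, 0, 0, -16, 1]
  ],
  "squeeze": 20
}}

```text
clock: 0.95
tcp_pos: [0.3557, 0.2905, 0.2219]
eef_rot: [-0.0, 0.001, 1.0, -0.001]
contact_force: [1.7, 0.6, -0.0]
width: 0.087
```

```bash
cat > st.py <<'E'
from plant import arm
import numpy as np,sys
from scipy.spatial.transform import Rotation as Ro
s=arm.sense();w,x,y,z=s["eef_rot"];R=Ro.from_quat([x,y,z,w])
T=np.array([float(a) for a in sys.argv[1:4]])
print("t",round(s["clock"],2),"p",s["tcp_pos"].round(4),"F",s["contact_force"].round(1),"w",round(s["width"],4),"q",s["q"].round(2))
print("need cm",(R.as_matrix().T@(T-s["tcp_pos"])*100).round(2),"turn deg",np.degrees((R.inv()*Ro.from_matrix(np.diag([-1,1,-1]))).as_rotvec()).round(2))
E
python3 st.py .553 -.040 .221
```

```text
t 0.95 p [0.3557 0.2905 0.2219] F [ 1.7  0.6 -0. ] w 0.087 q [ 0.51 -0.19  1.94 -0.    1.39 -1.06]
need cm [-19.76 -33.03   0.13] turn deg [-0.08 -0.02 -0.06]
```

Emit:
{"fn": "move_arm", "kwargs": {
  "increments": [
    [-2.4, -4.1, 0, 0, 0, 0, 1],
    [-5, -8.3, 0, 0, 0, 0, 1],
    [-7.6, -12.7, 0, 0, 0, 0, 1],
    [-10.2, -17.1, 0, 0, 0, 0, 1],
    [-12.8, -21.5, 0, 0, 0, 0, 1],
    [-15.4, -25.9, 0, 0, 0, 0, 1],
    [-17.8, -30, 0, 0, 0, 0, 1],
    [-19.8, -33, 0, 0, 0, 0, 1]
  ]
}}

```text
clock: 1.75
tcp_pos: [0.5541, -0.0426, 0.222]
eef_rot: [-0.0, 0.001, 1.0, -0.001]
contact_force: [0.2, 0.1, -0.5]
width: 0.087
```

```bash
python3 st.py .553 -.040 .221; python3 - <<'E'
from plant import vision
import cv2,pickle
from h import *
for n in("scene","wrist"):
    f=vision.grab_frame(n); pickle.dump(f,open(f"{n}1.pkl","wb")); cv2.imwrite(f"pics/{n}1.png",f["image"])
    W=cloud(f); m=(W[...,2]>.15)&(W[...,2]<.163)&(np.hypot(W[...,0]-.553,W[...,1]+.04)<.035)
    p=W[m]; print(n,m.sum(), np.median(p,0) if m.sum() else 0,(p.min(0)+p.max(0))/2 if m.sum() else 0)
    if n=="wrist": print(proj(f,(.553,-.04,.158)))
E
```

```text
t 1.75 p [ 0.5541 -0.0426  0.222 ] F [ 0.2  0.1 -0.5] w 0.087 q [-0.22  0.06  1.71 -0.    1.38 -1.79]
need cm [0.12 0.26 0.1 ] turn deg [-0.11 -0.03 -0.16]
scene 241 [ 0.55859328 -0.0388324   0.15633005] [ 0.55399079 -0.04020015  0.15418256]
wrist 2443 [ 0.54825366 -0.04195486  0.15747148] [ 0.54933942 -0.0419      0.15499751]
(np.float64(325.5863435790198), np.float64(210.16534391002645))
```

View pics/wrist1.png

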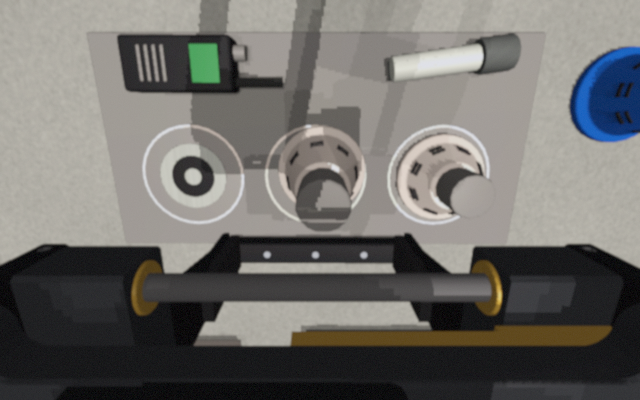

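View pics/scene1.png

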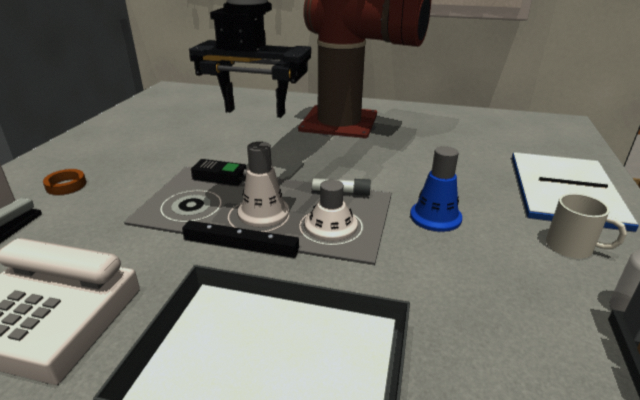

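The wrist view shows the tall beacon's top at (323,197), between the fingers. The disc is at (193,177) and the short beacon at (440,175). In the scene view the jaws hang over the tall beacon at (258,112). Next I'll descend to TCP z≈0.117.

Emit:
{"fn": "move_arm", "kwargs": {
  "increments": [
    [0.2, 0.2, 1.5, 0, 0, 0, 1],
    [0.2, 0.2, 3.5, 0, 0, 0, 1],
    [0.2, 0.2, 5.5, 0, 0, 0, 1],
    [0.2, 0.2, 7.5, 0, 0, 0, 1],
    [0.2, 0.2, 9.2, 0, 0, 0, 1],
    [0.2, 0.2, 10.4, 0, 0, 0, 1],
    [0.2, 0.2, 10.4, 0, 0, 0, 1],
    [0.2, 0.2, 10.4, 0, 0, 0, 1]
  ]
}}

```text
clock: 2.65
tcp_pos: [0.5526, -0.0415, 0.1177]
eef_rot: [-0.0, 0.002, 1.0, -0.001]
contact_force: [0.3, -0.3, 0.6]
width: 0.0871
```

```bash
python3 st.py .552 -.0405 .117; python3 - <<'E'
from plant import vision
import cv2,pickle
from h import *
f=vision.grab_frame("scene"); cv2.imwrite("pics/scene2.png",cv2.resize(f["image"][40:270,120:400],None,fx=2.5,fy=2.5))
E
```

```text
t 2.65 p [ 0.5526 -0.0415  0.1177] F [ 0.3 -0.3  0.6] w 0.0871 q [-0.22  0.15  1.81 -0.    1.18 -1.78]
need cm [0.06 0.1  0.07] turn deg [-0.15 -0.04 -0.28]
```

View pics/scene2.png

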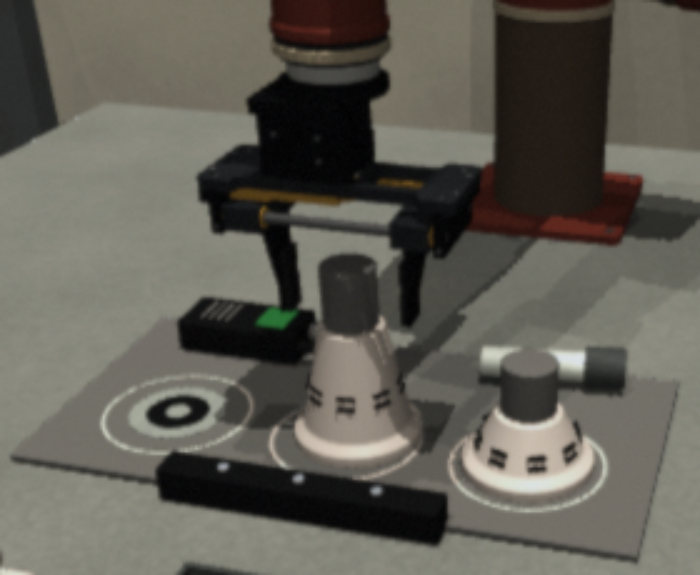

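The fingers straddle the grey cylinder, at crop (290,310) and (410,325), with their tips just above the cone. Closing now with a moderate grip.

Emit:
{"fn": "move_arm", "kwargs": {
  "increments": [
    [0, 0, 0, 0, 0, 0, 0.6],
    [0, 0, 0, 0, 0, 0, 0.5],
    [0, 0, 0, 0, 0, 0, 0.4],
    [0, 0, 0, 0, 0, 0, 0.4],
    [0, 0, 0, 0, 0, 0, 0.4],
    [0, 0, 0, 0, 0, 0, 0.4],
    [0, 0, 0, 0, 0, 0, 0.4],
    [0, 0, 0, 0, 0, 0, 0.4]
  ],
  "squeeze": 20
}}

```text
clock: 3.5
tcp_pos: [0.5532, -0.0419, 0.1184]
eef_rot: [0.0, 0.003, 1.0, -0.001]
contact_force: [-0.3, -1.0, 0.6]
width: 0.0434
```

```bash
python3 st.py .560 -.1985 .1177
```

```text
t 3.5 p [ 0.5532 -0.0419  0.1184] F [-0.3 -1.   0.6] w 0.0434 q [-0.22  0.15  1.81 -0.    1.18 -1.78]
need cm [ -0.76 -15.66   0.12] turn deg [-0.17  0.04 -0.3 ]
```

Gripped at 43.4 mm. Sliding the first half.

Emit:
{"fn": "move_arm", "kwargs": {
  "increments": [
    [0, -0.5, 0, 0, 0, 0, 0.4],
    [-0.1, -1.5, 0, 0, 0, 0, 0.4],
    [-0.1, -2.7, 0, 0, 0, 0, 0.4],
    [-0.2, -4, 0, 0, 0, 0, 0.4],
    [-0.2, -5.3, 0, 0, 0, 0, 0.4],
    [-0.3, -6.5, 0, 0, 0, 0, 0.4],
    [-0.4, -7.5, 0, 0, 0, 0, 0.4],
    [-0.4, -8, 0, 0, 0, 0, 0.4]
  ]
}}

```text
clock: 4.3
tcp_pos: [0.5567, -0.1233, 0.1184]
eef_rot: [0.0, 0.003, 1.0, -0.002]
contact_force: [-1.4, 1.4, -1.3]
width: 0.0438
```

```bash
python3 st.py .560 -.1985 .1177;  python3 - <<'E'
from plant import vision
import cv2
f=vision.grab_frame("scene"); cv2.imwrite("pics/scene3.png",cv2.resize(f["image"][40:270,120:400],None,fx=2.5,fy=2.5))
E
```

```text
t 4.3 p [ 0.5567 -0.1233  0.1184] F [-1.4  1.4 -1.3] w 0.0438 q [-0.35  0.19  1.77 -0.    1.18 -1.92]
need cm [-0.38 -7.51  0.09] turn deg [-0.18  0.02 -0.36]
```

View pics/scene3.png

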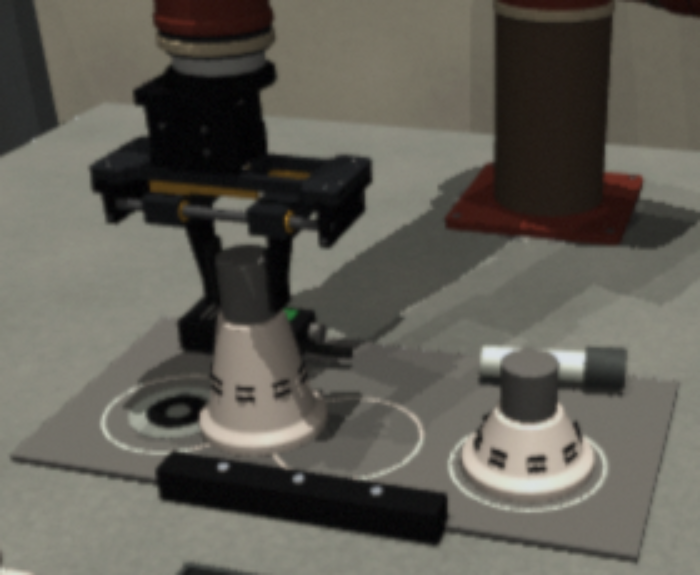

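The beacon is halfway along at crop (262,430), upright and flat on the plate. The short beacon hasn't moved from (528,470). Continuing.

Emit:
{"fn": "move_arm", "kwargs": {
  "increments": [
    [0, -0.7, 0, 0, 0, 0, 0.4],
    [-0.1, -2, 0, 0, 0, 0, 0.4],
    [-0.2, -3.3, 0, 0, 0, 0, 0.4],
    [-0.2, -4.6, 0, 0, 0, 0, 0.4],
    [-0.3, -5.8, 0, 0, 0, 0, 0.4],
    [-0.4, -6.8, 0, 0, 0, 0, 0.4],
    [-0.4, -7.4, 0, 0, 0, 0, 0.4],
    [-0.4, -7.4, 0, 0, 0, 0, 0.4]
  ]
}}

```text
clock: 5.15
tcp_pos: [0.56, -0.199, 0.1185]
eef_rot: [0.0, 0.004, 1.0, -0.002]
contact_force: [-0.7, -1.5, -2.9]
width: 0.0434
```

```bash
python3 st.py .560 -.1985 .1177;  python3 - <<'E'
from plant import vision
from h import *
for n in("scene","top"):
    f=vision.grab_frame(n); im=f["image"]
    pickle.dump(f,open(n+"4.pkl","wb"))
    if n=="scene": cv2.imwrite("pics/scene4.png",cv2.resize(im[40:270,100:380],None,fx=2.5,fy=2.5))
    else: cv2.imwrite("pics/top4.png",im)
    W=cloud(f)
    # foot rim: points z .014-.022 near the goal
    m=(abs(W[...,2]-.018)<.004)&(np.hypot(W[...,0]-.56,W[...,1]+.198)<.065)
    p=W[m][:,:2]
    if len(p)>20: print(n,len(p),circfit(p),p.min(0),p.max(0))
    print("cyl",[ (q.shape, np.median(q,0), q.min(0),q.max(0)) for q in [W[(W[...,2]>.11)&(W[...,2]<.162)&(np.hypot(W[...,0]-.56,W[...,1]+.198)<.03)]]])
E
```

```text
t 5.15 p [ 0.56   -0.199   0.1185] F [-0.7 -1.5 -2.9] w 0.0434 q [-0.47  0.24  1.71 -0.    1.19 -2.03]
need cm [0.   0.05 0.08] turn deg [-0.25  0.01 -0.42]
scene 336 (array([ 0.55928179, -0.19779321]), np.float64(0.04746313658319904)) [ 0.51555443 -0.24793431] [ 0.61066742 -0.1454353 ]
cyl [((713, 3), array([ 0.57223556, -0.19488645,  0.14067949]), array([ 0.53861077, -0.22633317,  0.11001288]), array([ 0.58171544, -0.16808654,  0.16179335]))]
top 294 (array([ 0.55925598, -0.19620577]), np.float64(0.048622329145889605)) [ 0.50796715 -0.2452328 ] [ 0.59220742 -0.14460571]
cyl [((94, 3), array([ 0.56287676, -0.19636825,  0.15805918]), array([ 0.53481693, -0.22429129,  0.11058734]), array([ 0.57940595, -0.19156422,  0.16141318]))]
```

View pics/scene4.png

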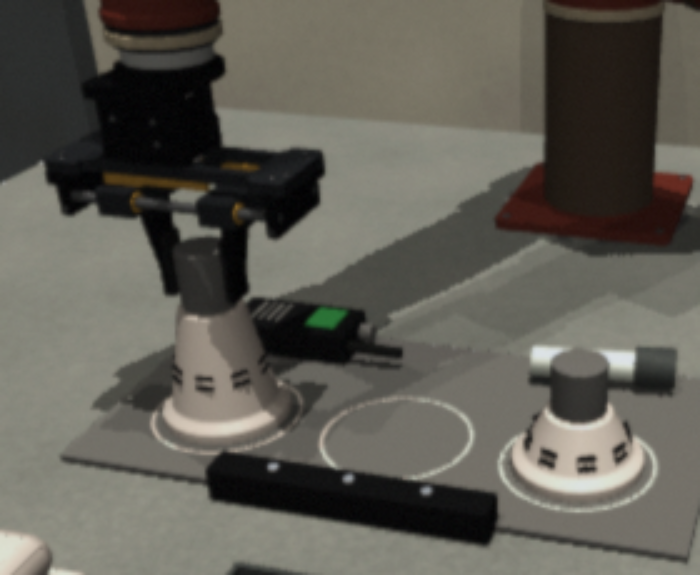

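View pics/top4.png

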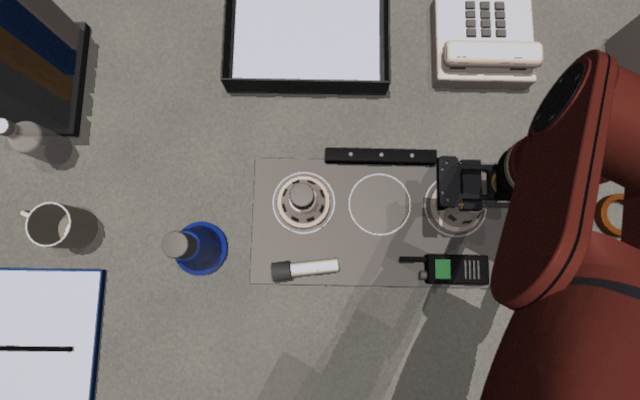

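Depth points on the foot rim give (0.559, -0.197), about 2 mm from the disc. In the scene view the foot sits inside the ring at crop (228,415). Next I'll open the gripper, then retreat upwards.

Emit:
{"fn": "move_arm", "kwargs": {
  "increments": [
    [0, 0, 0, 0, 0, 0, 0.55],
    [0, 0, 0, 0, 0, 0, 0.7],
    [0, 0, 0, 0, 0, 0, 0.85],
    [0, 0, 0, 0, 0, 0, 1],
    [0, 0, 0, 0, 0, 0, 1],
    [0, 0, 0, 0, 0, 0, 1],
    [0, 0, 0, 0, 0, 0, 1],
    [0, 0, 0, 0, 0, 0, 1]
  ]
}}

```text
clock: 6.05
tcp_pos: [0.56, -0.1979, 0.1185]
eef_rot: [0.0, 0.003, 1.0, -0.002]
contact_force: [1.0, 0.1, 0.1]
width: 0.086
```

```bash
python3 st.py .560 -.1985 .26
```

```text
t 6.05 p [ 0.56   -0.1979  0.1185] F [1.  0.1 0.1] w 0.086 q [-0.47  0.24  1.71 -0.    1.19 -2.03]
need cm [  0.    -0.11 -14.15] turn deg [-0.22  0.   -0.38]
```

Emit:
{"fn": "move_arm", "kwargs": {
  "increments": [
    [0, 0, -1, 0, 0, 0, 1],
    [0, 0, -2.5, 0, 0, 0, 1],
    [0, 0, -4.5, 0, 0, 0, 1],
    [0, 0, -6.5, 0, 0, 0, 1],
    [0, 0, -8.5, 0, 0, 0, 1],
    [0, 0, -10.5, 0, 0, 0, 1],
    [0, 0, -12.5, 0, 0, 0, 1],
    [0, 0, -14, 0, 0, 0, 1]
  ]
}}

```text
clock: 6.85
tcp_pos: [0.5607, -0.1977, 0.2619]
eef_rot: [0.002, 0.003, 1.0, -0.003]
contact_force: [0.8, 0.0, -0.1]
width: 0.0869
```

Emit:
{"fn": "move_arm", "kwargs": {
  "increments": [
    [3, 0, 0, 0, 0, 0, 1],
    [6, 0, 0, 0, 0, 0, 1],
    [9, 0, 0, 0, 0, 0, 1],
    [12, 0, 0, 0, 0, 0, 1],
    [14, 0, 0, 0, 0, 0, 1],
    [15, 0, 0, 0, 0, 0, 1],
    [15, 0, 0, 0, 0, 0, 1],
    [15, 0, 0, 0, 0, 0, 1]
  ]
}}

```text
clock: 7.65
tcp_pos: [0.4114, -0.197, 0.262]
eef_rot: [0.002, 0.003, 1.0, -0.003]
contact_force: [-0.0, 0.5, 0.4]
width: 0.0867
```

```bash
python3 st.py .560 -.1985 .26;  python3 - <<'E'
from plant import vision
from h import *
for n in("scene","top"):
    f=vision.grab_frame(n); im=f["image"]; pickle.dump(f,open(n+"5.pkl","wb"))
    cv2.imwrite(f"pics/{n}5.png",im if n=="top" else cv2.resize(im[40:270,100:380],None,fx=2.5,fy=2.5))
    W=cloud(f)
    for z,c in((.158,(.56,-.198)),(.1,(.562,.102))):
        q=W[(abs(W[...,2]-z)<.005)&(np.hypot(W[...,0]-c[0],W[...,1]-c[1])<.035)]
        if len(q): print(n,len(q),(q.min(0)+q.max(0))/2,np.ptp(q,axis=0))
    m=(abs(W[...,2]-.018)<.004)&(np.hypot(W[...,0]-.56,W[...,1]+.198)<.065)
    p=W[m][:,:2]
    if len(p)>20: print(n,"foot",len(p),circfit(p))
E
```

```text
t 7.65 p [ 0.4114 -0.197   0.262 ] F [-0.   0.5  0.4] w 0.0867 q [-0.62 -0.23  1.9  -0.    1.46 -2.18]
need cm [-14.86  -0.05   0.27] turn deg [-0.34  0.25 -0.39]
scene 184 [ 0.558631   -0.19676393  0.15547079] [0.04421488 0.0424126  0.00484951]
scene 236 [0.56183528 0.10117907 0.09790114] [0.04477304 0.0416445  0.00555753]
scene foot 345 (array([ 0.55927059, -0.19619089]), np.float64(0.047183924078585605))
top 564 [ 0.55885745 -0.19505481  0.15690254] [0.04145909 0.04220847 0.00779409]
top 475 [0.5626488  0.10227607 0.09918245] [0.04299253 0.0423507  0.00832673]
top foot 387 (array([ 0.55953542, -0.19607343]), np.float64(0.04881740137237888))
```

View pics/scene5.png

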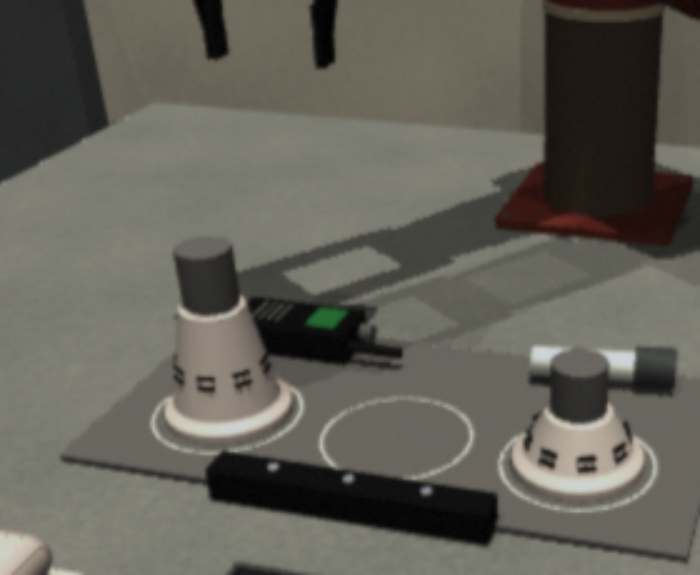

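View pics/top5.png

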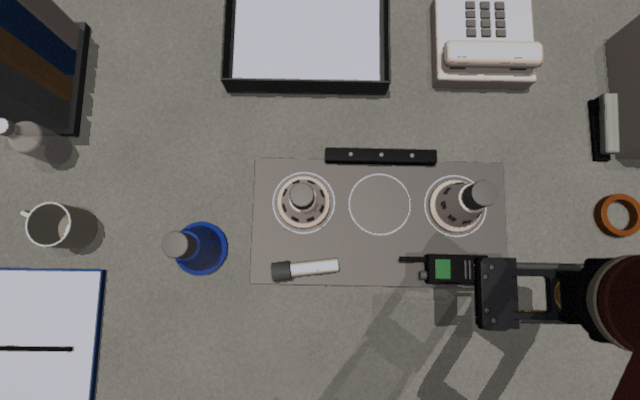

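The tall beacon stands inside the end ring at top (456,206) / scene crop (228,410). Two views put it at about (0.559, -0.196), some 2–4 mm from the disc. The short beacon is unchanged at (0.562, 0.102), and the gripper is clear. Handing in.

```bash
python3 -c "
from plant import arm
print(arm.job_done())"
```

```text
the job is handed in; nothing more can be done
None
```

I gripped the tall white beacon by its grey cylinder with about 20 N and slid it 157 mm along the plate onto the steel disc. I then let go, moved the gripper clear and handed the job in at 7.75 s; it gives no verdict.

- **Tall beacon:** after release it stood upright and flat at about (0.559, -0.196), 2–4 mm from the disc centre at (0.560, -0.198).
- **Short beacon:** it measured (0.562, 0.102) before and after, so it did not move.
- **Disagreements:** before the grasp, the wrist camera put the beacon about 4 mm nearer in x than the other views, which made no difference to the grip. After release, the top and scene views differed by about 2 mm in y. No check failed.

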